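# Hang the slide carrier on the indexed hanger rail

## Task

Pick up the slide carrier by its grip tab, lift its hook over the lip of the hanger rail and lower the tongue into the channel behind it. Feel along the sprung bar with a light touch until the tongue finds the notch, then let the carrier down until the tongue sits fully home on the bottom of the notch, and let go. Keep the carrier upright, be gentle with carrier and rail (no hard pressing, no dropping), and leave everything else where it stands.

Things in the scene. Friction and masses are not known exactly. Their poses are not given: they have to be found in the camera images.
- carrier: slide carrier, 0.2 to 0.33 kg, standing on the bench at the left: grey open tray (x -40 to +6, y -40 to +40 mm, 28 mm tall, with glass slides), upright flat steel stem (12 mm in x, 24 in y) and a hook at its top. Origin on the underside below the middle of the stem, z up, the hook points to +x. Hung, its x and y axes lie along the stand's
- grip (a point): middle of the black grip tab on top of the carrier's stem, 142 mm over the carrier's underside, straight over its origin. The tab is 14 mm in x, 20 mm in y and stands free from 119 to 162 mm; grip it from above across y, fingertips not below the bridge (119 mm); about 45 N of grip keeps it from turning in the fingers. Axes as the carrier's
- hook (a point): on the carrier, at the underside of the hook's bridge (bridge 9 mm thick, 24 wide) over the middle of the tongue: 20 mm to +x of the tab's axis, 110 mm over the carrier's underside. The clear gap between the stem's back and the tongue, which takes the lip, is 10.5 mm. Axes as the carrier's
- tongue_tip (a point): lower end of the hook's tongue, which points down, 24 mm below point hook. The tongue is 7 mm thick in x, 24 mm wide in y, edges rounded by 2 mm
- stand: hanger rail stand, fixed to the bench at the right: base plate and two posts that carry in front an aluminium channel rail, 170 mm long along the stand's y, open on top and at the ends. Origin on the bench below the middle of the rail's front face; +x into the rail (away from where the stem hangs), z up. Rail in x: front plate 0 to 5 mm, channel 5 to 19, back wall 19 to 24
- rail_mid (a point): middle of the top edge of the front plate (the anti-jump lip), on its front face, 175 mm over the bench; the plate goes 70 mm down from here, the back wall ends 2 mm lower. Axes as the stand's, y along the rail. Fully hung, point hook is 3 mm over this height and 8 to 17 mm to +x of here
- channel (a point): middle of the channel, at the top of the dark index bar in it, 14 mm below the lip. The bar is on springs: it yields up to 8 mm downward, at 5 N first and about 10 N at the end, and pushes back harder than the carrier weighs. Off the notch the tongue stands on the bar, the bridge 10 mm over the lip. Rubbing along it takes a few N more
- bar_notch_range (a point): over the middle of the channel, level with the lip. The bar has one notch, 32 mm long, 7 mm deep. Where it is clamped is not measured: its middle is anywhere within 25 mm along y of here. When the tongue, pressed lightly, slides over it, the bar springs up round it and the upward force goes; on from there it meets the notch's end within 8 mm. Its bottom is as sprung as the bar
- clear_way (a point): a point in the air straight ahead of the robot, before a tall microscope (x about 0.50 to 0.78, y -0.17 to +0.10 m) that stands between the carrier and the rail: carry the carrier past in front of it, its stem within 0.40 m of the base axis while it passes
- weigh_cup: bystander, to be left alone: small open steel cup, 58 mm wide, 52 mm tall. Origin: centre of its underside
- petri_dish: bystander, to be left alone: petri dish, 59 mm wide, 13 mm tall. Origin: centre of its underside
- vial_1: bystander, to be left alone: snap vial with a white cap, 26 mm wide, 55 mm tall. Origin: centre of its underside
- vial_2: bystander, to be left alone: snap vial with a white cap, 26 mm wide, 55 mm tall. Origin: centre of its underside
- tape_roll: bystander, to be left alone: roll of label tape lying flat, 62 mm wide, 19 mm tall. Origin: centre of its underside
- amber_5: bystander, to be left alone: amber bottle with a black cap, 56 mm wide, 101 mm tall. Origin: centre of its underside

How it is judged:
On the way, in this order (a step that is already met when the one before it is completed fails the run):
1. the carrier is lifted off the bench, its tongue higher than the lip (height (world z) of hook above 0.2 m and contact force between the fingers and carrier above 1 N), for 0.1 s.
2. the tongue is in the channel behind the lip, the carrier held in the gripper (x of hook in the frame of rail_mid between 0.007 and 0.0185 m and y of hook in the frame of rail_mid between -0.06 and 0.06 m and z of hook in the frame of rail_mid below 0.018 m and contact force between the fingers and carrier above 1 N), for 0.1 s.
At the end, for the whole second after the job is handed in: the carrier hangs free on the rail, let go and at rest: tongue behind the lip and in the notch (no more than 35 mm from the middle of the rail), the bridge's underside less than 5.5 mm over the lip's top (3 mm when home), upright within 0.15 rad and in line with the rail within 0.15 rad (x of hook in the frame of rail_mid between 0.007 and 0.0185 m and y of hook in the frame of rail_mid between -0.06 and 0.06 m and y of hook in the frame of rail_mid between -0.035 and 0.035 m and z of hook in the frame of rail_mid between -0.001 and 0.0055 m and angle between carrier's own z axis and vertical below 0.15 rad and angle between the y axis of carrier and the y axis of stand, either way round below 0.15 rad and linear speed of carrier below 0.02 m/s and contact force between the fingers and carrier below 0.05 N and contact force between carrier and stand above 1 N); the robot touches nothing.
It fails at once if the carrier and the rail stand press on each other with more than 20 N (contact force between carrier and stand above 20 N).
It fails at once if the carrier is dropped (falls faster than 0.3 m/s with no finger on it) (linear speed of carrier above 0.3 m/s and contact force between the fingers and carrier below 0.05 N).
It fails at once if the carrier is tipped by more than 0.5 rad (angle between carrier's own z axis and vertical above 0.5 rad).
It fails at once if a bystander is moved by more than 25 mm (distance of any of weigh_cup, petri_dish, vial_1, vial_2, tape_roll, amber_5 from where it was at the start of the episode above 0.025 m).
It also fails if it takes over 61 s, if anything falls off the work surface, if the arm or the gripper's body presses on something with over 40 N, if the wrist force passes 120 N, or if a joint passes its speed limit or range.

## Robot

A 6-joint arm with a two-finger parallel gripper is mounted at the origin on a cart in front of the work surface, level with it; the furniture and walls round the work are solid. World frame = base frame: x ahead of the robot, y to its left, z up, the work surface at z = 0. Lengths are in m, angles in rad, forces in N, time in s.
With the tool pointing down it reaches from about 0.35 to 0.775 m from the base axis. Payload 5.5 kg.
Tool frame: the origin (TCP) lies midway between the tips of the shut fingers; the grasp point (between the pads) lies 19 mm behind it; x points along the fingers, y is the direction in which the jaws open and shut, and the axes are right-handed (so a half turn about x gives the same grasp; the last joint's range is limited). The gripper opens to 85 mm and grips with 20 to 120 N. Pads are 22 mm wide; open, the fingers measure 114 mm over their backs; the gripper's body (76 mm by 85 mm) begins 54 mm behind the grasp point. The pads swing forward as they close: fully open they stand 13 mm farther back than shut.
Start: joints at [1.051, 0.313, 0.046, 1.304, 0, 1.431], TCP at [0.213, 0.534, 0.231] pointing down, gripper open.
Joint ranges: [-2.76, 2.76], [-0.86, 1.69], [-1.03, 1.26], [-2.2, 2.34], [-1.47, 1.5], [-3.14, 3.14]. Speed limits (rad/s): [2.57, 2.57, 3.14, 3.14, 3.14, 3.14].

## Interface

Orientations are given as a rotation vector (axis times angle).
In Python, from station import arm gives the robot as it stands. The module is installed in compiled form; this text tells all that it offers.
- The arm moves only by the shell command python3 -m crank 'ROWS' [FORCE]. ROWS is a JSON object of lists of equal length, an entry for each row: "fingers": the closure, from 0 (fully open) to 1 (shut); "translation": the shift along the tool's x, y, z in cm, a list of three; "turn": the turn about the tool's x in rad. A call has 1 to 12 rows; each row shifts and turns the commanded pose from where the row before left it, along the tool's axes as they then stand; what a row does not reach is not made up. A row lasts 1/12 s, in which the tool goes at most 41.7 mm and 7.16 degrees, less where a joint would pass 70% of its speed; a pose out of reach is approached as far as the arm can. A call is refused whole if a number of a shift passes 4.17 or a number of a turn 0.125, either way. A call with a gripper value outside its range is refused whole. The fingers move at their own pace and stop on an object; FORCE is the grip in N (left out, the last holds). Time passes only in rows, so rows that do not move let the fingers close. It gives the time, the measured TCP pose, the force and the opening at its end, in the units of the state.
- arm.read_state(): the state, without advancing time (a new reading comes with each control period).
- arm.grab_frame(name): name is "side" or "top"; returns (picture, depth): 384x512x3 uint8, red, green, blue; 384x512 float32, m along the optical axis (not along the pixel's ray), 0 where there is no reading.
- arm.camera_params(name): a dict with "K" (3x3 intrinsics, pixels), "extrinsics" (4x4, takes a point from world to camera coordinates). Camera axes: x right, y down, z forward; pixel columns grow to the right and rows downward; lengths in m; the calibration is good to about 2 mm. A picture is of the moment at which its call begins. camera_params takes no time and is no camera call.
- arm.sign_off(): hands the job in, once; it reports no verdict.
The state is a dict: "t": time; "joint_positions": joint angles; "qd": joint speeds; "joint_torque": joint torques, N m; "tool_pos": TCP position; "orientation": TCP orientation; "force": force on the tool from outside, world axes, zero at the start; "ft_torque": the same for the moment, N m; "opening": finger opening in m.
Only numpy, scipy, OpenCV 4.12 (cv2) and the standard library are available. Lean on these libraries where they do the work, as an engineer would, in place of code of your own. Each camera call takes 0.05 s, during which the arm holds its last target.

## Working session

There is one attempt and no reset: what is moved stays moved. The work goes in short steps, Python scripts to look and compute and a shell command to move; the robot and the scene stay as the last step left them, time stands still between calls to the robot, and variables do not carry over. Pictures are saved under pics/ and viewed, and the job is handed in when it is done.

```bash
mkdir -p pics; ls; python3 - <<'E'
from station import arm
import cv2,numpy as np
np.set_printoptions(precision=4,suppress=True)
print(arm.read_state())
for n in("side","top"):
    p,d=arm.grab_frame(n); c=arm.camera_params(n)
    np.savez(f"{n}0.npz",p=p,d=d,K=c["K"],E=c["extrinsics"])
    cv2.imwrite(f"pics/{n}0.png",p[:,:,::-1]); print(n,c["K"],c["extrinsics"])
E
```

```text
pics
{'t': 0.0, 'joint_positions': array([ 1.0514,  0.314 ,  0.045 ,  1.3036, -0.    ,  1.4312]), 'qd': array([-0.0017,  0.001 , -0.0008,  0.0007, -0.0002, -0.0011]), 'joint_torque': array([  0.0006, -48.0618,  29.8539,   0.019 ,  -0.0001,  -0.    ]), 'tool_pos': array([0.2129, 0.5336, 0.2304]), 'orientation': array([ 0.2966,  1.5507, -0.2993]), 'force': array([ 0.2383, -0.6751,  0.8371]), 'ft_torque': array([-0.0017,  0.0323,  0.0062]), 'opening': 0.08526049767300022}
side [[346.4236   0.     252.6977]
 [  0.     346.4236 191.7148]
 [  0.       0.       1.    ]] [[-0.9583 -0.2854  0.0167  0.4893]
 [-0.2     0.6276 -0.7524  0.266 ]
 [ 0.2043 -0.7244 -0.6584  0.9059]
 [ 0.      0.      0.      1.    ]]
top [[495.861    0.     257.7361]
 [  0.     495.861  187.5239]
 [  0.       0.       1.    ]] [[-0.0778 -0.997  -0.0001  0.0185]
 [-0.9478  0.0739 -0.3102  0.5507]
 [ 0.3092 -0.024  -0.9507  1.491 ]
 [ 0.      0.      0.      1.    ]]
```

View pics/side0.png

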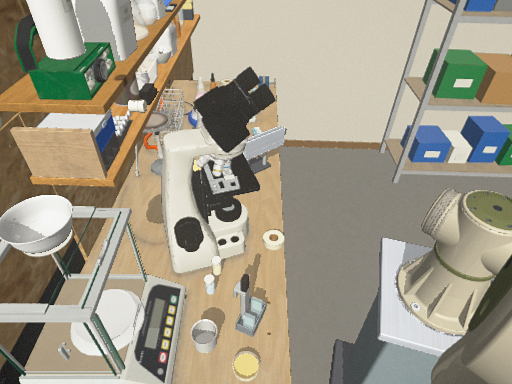

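View pics/top0.png

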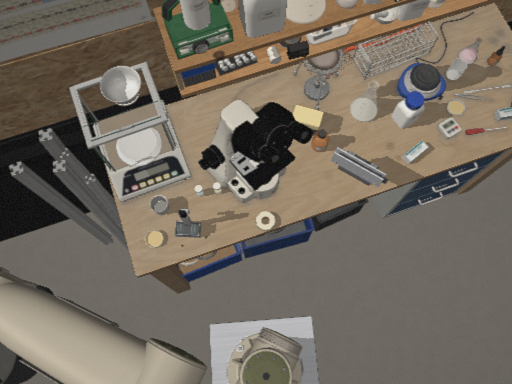

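The side view shows the carrier at about (248,305), with the cup at (204,335) and the rail at (263,143). In the top view the carrier is near (186,225) and the rail near (360,167). I'll zoom in on both.

```bash
python3 - <<'E'
import cv2,numpy as np
for n,b,o in (("side",(215,250,80,110),"c"),("side",(225,110,80,80),"r"),("top",(145,180,80,70),"c"),("top",(315,130,90,70),"r")):
    p=np.load(n+"0.npz")["p"];x,y,w,h=b
    im=cv2.resize(p[y:y+h,x:x+w,::-1],None,fx=5,fy=5,interpolation=cv2.INTER_CUBIC)
    for i in range(0,w,10): cv2.putText(im,str(x+i),(i*5,8),0,.3,(0,0,255));cv2.line(im,(i*5,0),(i*5,4),(0,0,255))
    for i in range(0,h,10): cv2.putText(im,str(y+i),(0,i*5+4),0,.3,(0,0,255))
    cv2.imwrite(f"pics/z_{n}_{o}.png",im)
    d=np.load(n+"0.npz");
E
```

```text
(no output)
```

View pics/z_side_c.png

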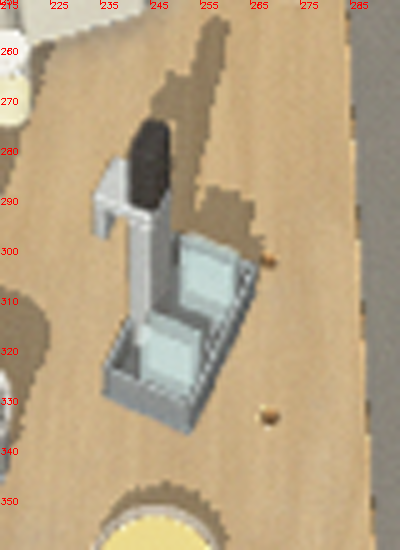

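View pics/z_side_r.png

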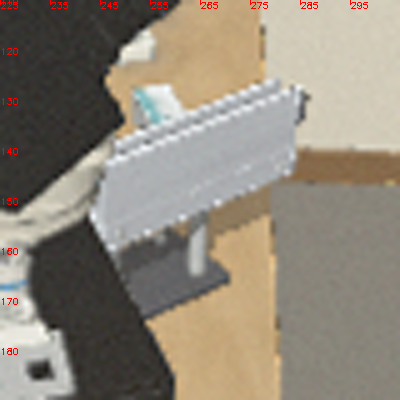

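View pics/z_top_c.png

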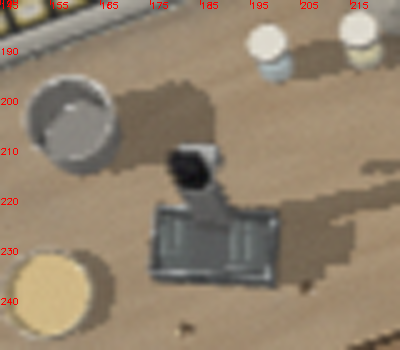

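View pics/z_top_r.png

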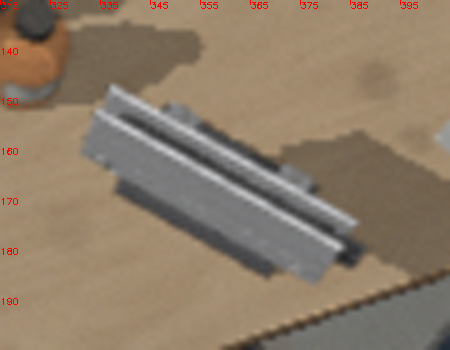

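The zooms show the tab (top view about (181,213), side about (244,280)), the tray rim (top view corners (155,221), (178,222), (199,222), (174–198,237)) and the bright line of the lip (top view (334,152)→(382,180)). Next I'll turn these into positions using depth, rays onto planes and both views.

```bash
cat > h.py <<'E'
import numpy as np,cv2
np.set_printoptions(precision=4,suppress=True)
class V:
    def __init__(s,f):
        z=np.load(f); s.p,s.d,s.K,s.E=z["p"],z["d"],z["K"],z["E"]
        s.C=-s.E[:3,:3].T@s.E[:3,3]
    def ray(s,uv):
        uv=np.atleast_2d(np.asarray(uv,float)); r=np.c_[uv,np.ones(len(uv))]@np.linalg.inv(s.K).T
        return r@s.E[:3,:3]
    def plane(s,uv,z):
        r=s.ray(uv); return s.C+r*((z-s.C[2])/r[:,2])[:,None]
    def cloud(s):
        v,u=np.mgrid[:384,:512]; r=s.ray(np.c_[u.ravel(),v.ravel()])
        return (s.C+r*s.d.reshape(-1,1)).reshape(384,512,3)
    def px(s,P):
        q=np.atleast_2d(P)@s.E[:3,:3].T+s.E[:3,3]; q=q@s.K.T; return q[:,:2]/q[:,2:]
def tri(va,a,vb,b):
    A=[];y=[]
    for v,uv in((va,a),(vb,b)):
        r=v.ray(uv)[0];r/=np.linalg.norm(r);M=np.eye(3)-np.outer(r,r);A.append(M);y.append(M@v.C)
    A=np.vstack(A);y=np.hstack(y);x=np.linalg.lstsq(A,y,rcond=None)[0];return x,np.linalg.norm(A@x-y)
E
python3 - <<'E'
from h import *
s,t=V("side0.npz"),V("top0.npz")
cs,ct=s.cloud(),t.cloud()
for n,v,c,b in(("side",s,cs,(215,250,60,90)),("top",t,ct,(145,200,65,45))):
    x,y,w,h=b; P=c[y:y+h,x:x+w].reshape(-1,3); col=v.p[y:y+h,x:x+w].reshape(-1,3).astype(int)
    blk=(col.max(1)<60)&(P[:,2]>.11); print(n,"tab n",blk.sum(),"med",np.median(P[blk],0),"min",P[blk].min(0),"max",P[blk].max(0))
    top=(P[:,2]>.155)&(P[:,2]<.17)&blk; print(" tabtop",top.sum(),P[top].mean(0),P[top].min(0),P[top].max(0))
    rim=(P[:,2]>.02)&(P[:,2]<.032)&(P[:,0]<.5)
    if rim.sum()>5:
        Q=P[rim]; 
        print(" rim",rim.sum(),Q.mean(0),cv2.minAreaRect(Q[:,:2].astype(np.float32)*1000))
    hk=(P[:,2]>.09)&(P[:,2]<.13)&(col.min(1)>110); print(" hook",hk.sum(),np.median(P[hk],0),P[hk].min(0),P[hk].max(0))
# rail
for n,v,c,b in(("side",s,cs,(235,115,60,55)),("top",t,ct,(325,140,65,55))):
    x,y,w,h=b; P=c[y:y+h,x:x+w].reshape(-1,3)
    m=(P[:,2]>.168)&(P[:,2]<.182); Q=P[m]; print(n,"rail top",m.sum(),Q.mean(0),cv2.minAreaRect(Q[:,:2].astype(np.float32)*1000))
    m=(P[:,2]>.10)&(P[:,2]<.17);Q=P[m];print("  front",m.sum(),Q.mean(0))
E
```

```text
side tab n 15 med [0.4618 0.2096 0.1485] min [0.461  0.2076 0.1258] max [0.4713 0.2214 0.1638]
 tabtop 3 [0.4618 0.2086 0.1617] [0.4615 0.2076 0.1597] [0.4621 0.2097 0.1638]
 rim 221 [0.4493 0.2255 0.0269] ((452.1598815917969, 214.32586669921875), (80.3772964477539, 46.32977294921875), 82.29368591308594)
 hook 156 [0.4798 0.2195 0.116 ] [0.4617 0.1973 0.0901] [0.4936 0.2242 0.1238]
top tab n 43 med [0.4641 0.2082 0.1552] min [0.4603 0.2006 0.1217] max [0.472  0.2173 0.1656]
 tabtop 22 [0.4668 0.2094 0.1597] [0.4622 0.2025 0.1552] [0.472  0.2173 0.1656]
 rim 98 [0.4476 0.2155 0.0261] ((450.10186767578125, 213.12020874023438), (81.03186798095703, 46.65975570678711), 82.62776184082031)
 hook 14 [0.4872 0.202  0.1171] [0.4774 0.1964 0.1122] [0.491  0.2177 0.1244]
side rail top 221 [ 0.5727 -0.3378  0.1738] ((575.6805419921875, -336.1767578125), (163.4608154296875, 28.93867301940918), 55.604801177978516)
  front 631 [ 0.5706 -0.3288  0.1412]
top rail top 215 [ 0.5744 -0.3387  0.1735] ((573.1101684570312, -340.57489013671875), (176.48033142089844, 27.179027557373047), 54.2099723815918)
  front 724 [ 0.5724 -0.3386  0.145 ]
```

```bash
python3 - <<'E'
from h import *
s,t=V("side0.npz"),V("top0.npz")
ya=np.radians(-35)
for n,v,b in(("side",s,(235,115,60,55)),("top",t,(325,140,65,55))):
    c=v.cloud();x,y,w,h=b;P=c[y:y+h,x:x+w].reshape(-1,3);col=v.p[y:y+h,x:x+w].reshape(-1,3)
    m=(P[:,2]>.112)&(P[:,2]<.168)&(P[:,0]>.48)&(P[:,0]<.66)
    Q=P[m][:,:2]
    # robust line on front face
    for it in range(6):
        a=cv2.fitLine(Q.astype(np.float32),cv2.DIST_HUBER,0,.002,.01).ravel().astype(float)
        nrm=np.array([a[1],-a[0]]);nrm*=np.sign(nrm[0]); r=(Q-a[2:])@nrm
        k=np.abs(r)<(.006 if it<3 else .003);Q=Q[k]
    yaw=np.arctan2(nrm[1],nrm[0]);d=np.array([-nrm[1],nrm[0]])
    print(n,"front face n",len(Q),"yaw",np.degrees(yaw),"offset",a[2:]@nrm,"rms",r[k].std())
    m=(P[:,2]>.168)&(P[:,2]<.182);T=P[m][:,:2]; u=T@d; f=T@nrm-a[2:]@nrm
    print("  top: along",np.percentile(u,[0,2,98,100]),"mid", (u.min()+u.max())/2, "depth pct",np.percentile(f,[0,5,25,50,75,95,100]))
    u2=P[(P[:,2]>.112)&(P[:,2]<.168)]@np.r_[d,0]; 
    ff=Q@d; print("  face along",ff.min(),ff.max(),ff.max()-ff.min(),"mid",(ff.min()+ff.max())/2)
    mid=(ff.min()+ff.max())/2; print("  rail_mid",nrm*(a[2:]@nrm)+d*mid)
# lip ends by triangulation/planes
print(t.plane([[334,152],[382,180]],.175))
print(s.plane([[246.5,140.5],[283.5,128]],.175))
E
```

```text
side front face n 525 yaw -36.28747465975023 offset 0.6534550336245442 rms 0.0012485092871269271
  top: along [-0.0123 -0.0097  0.1445  0.1511] mid 0.06939115662932809 depth pct [-0.0039 -0.002  -0.0001  0.0022  0.0184  0.0216  0.0256]
  face along -0.01490755175090994 0.15682558516376788 0.17173313691467781 mid 0.07095901670642897
  rail_mid [ 0.5687 -0.3295]
top front face n 390 yaw -36.11005646651675 offset 0.653607476523387 rms 0.0012541406892520614
  top: along [-0.0256 -0.0122  0.1475  0.1509] mid 0.062642464978146 depth pct [-0.0034 -0.0017  0.0011  0.0045  0.0199  0.0228  0.0241]
  face along -0.01720005028948311 0.1524196055184279 0.169619655807911 mid 0.0676097776144724
  rail_mid [ 0.5679 -0.3306]
[[ 0.6181 -0.2645  0.175 ]
 [ 0.5166 -0.3973  0.175 ]]
[[ 0.6182 -0.2809  0.175 ]
 [ 0.5214 -0.3945  0.175 ]]
```

Measurements agree with the given sizes:

| Item | Result |
|---|---|
| Tray | 80 × 46.5 mm, yaw about −7.5° |
| Tab axis | about (0.4675, 0.2105), top at 0.161 |
| Rail face | 170 mm long, yaw −36.2°, same from both cameras |
| rail_mid | about (0.5683, −0.330) |

Now I'll work out the tool-frame deltas.

```bash
cat >> h.py <<'E'
from scipy.spatial.transform import Rotation as Ro
def go(target,jawdeg):
    from station import arm
    st=arm.read_state();R=Ro.from_rotvec(st["orientation"]).as_matrix();p=st["tool_pos"]
    j=np.degrees(np.arctan2(R[1,1],R[0,1]))
    dj=(jawdeg-j+90)%180-90
    print("t",st["t"],"pos",p,"jaw",j,"down",R[:,0],"F",st["force"],"open",st["opening"],"q1,6",st["joint_positions"][[0,5]])
    print(" turn about tool x:",-np.radians(dj)," delta cm in tool now:",R.T@(np.array(target)-p)*100)
E
python3 -c "
from h import *
go([.4675,.2105,.2304],82.4)"
```

```text
t 0.1 pos [0.2129 0.5336 0.2305] jaw 68.24025681913044 down [-0.0008 -0.0014 -1.    ] F [-0.5723  0.0791 -0.1083] open 0.0852493317153665 q1,6 [1.0514 1.4312]
 turn about tool x: -0.24713413974298892  delta cm in tool now: [  0.0361 -20.5725  35.6196]
```

```bash
python3 -m crank '{"fingers":[0,0,0,0,0,0,0,0,0,0,0,0],"translation":[[0,-1,1.8],[0,-1.9,3.2],[0,-1.9,3.2],[0,-1.9,3.2],[0,-1.9,3.2],[0,-1.9,3.2],[0,-1.9,3.2],[0,-1.9,3.2],[0,-1.9,3.2],[0,-1.9,3.2],[0,-1.5,2.6],[0,-0.9,1.6]],"turn":[0,0,0,0,0,0,0,0,0,0,0,0]}'
python3 -m crank '{"fingers":[0,0,0,0],"translation":[[0,0,0],[0,0,0],[0,0,0],[0,0,0]],"turn":[-0.08,-0.08,-0.087,0]}'
python3 -c "
from h import *
go([.4675,.2105,.2304],82.4)
from station import arm
for n in('side','top'):
    p,d=arm.grab_frame(n);c=arm.camera_params(n);np.savez(n+'1.npz',p=p,d=d,K=c['K'],E=c['extrinsics'])
    b=(190,220,100,130) if n=='side' else (120,150,130,110)
    x,y,w,h=b;cv2.imwrite('pics/'+n+'1.png',cv2.resize(p[y:y+h,x:x+w,::-1],None,fx=4,fy=4,interpolation=cv2.INTER_CUBIC))
"
```

```text
t: 1.1
tool_pos: [0.4619, 0.212, 0.2309]
orientation: [0.3, 1.55, -0.301]
force: [0.3, -0.3, 0.0]
opening: 0.0855
t: 1.43
tool_pos: [0.4602, 0.2142, 0.2308]
orientation: [0.103, 1.569, -0.103]
force: [0.5, -0.4, 0.4]
opening: 0.0856
t 1.4333 pos [0.4602 0.2142 0.2308] jaw 82.47445765205417 down [-0.001  -0.0002 -1.    ] F [ 0.5385 -0.4298  0.3882] open 0.085595878503758 q1,6 [0.2774 0.4087]
 turn about tool x: 0.0012995311816494848  delta cm in tool now: [ 0.0409 -0.276   0.7681]
```

View pics/side1.png

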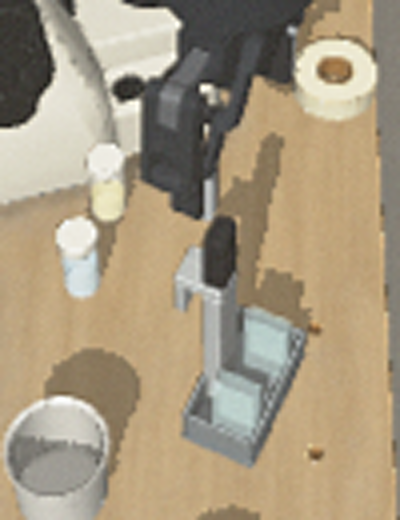

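View pics/top1.png

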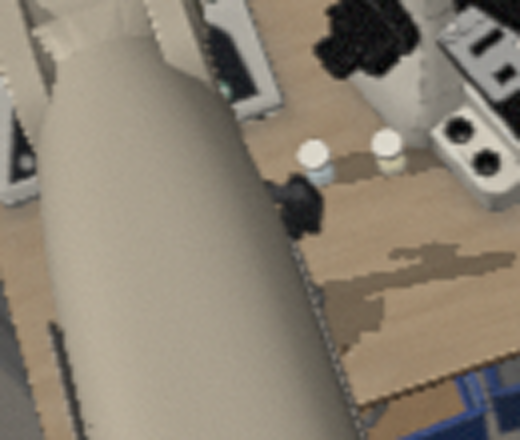

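```bash
python3 -c "
from h import *
s=V('side1.npz')
a=np.radians(82.47);j=np.array([np.cos(a),np.sin(a),0])
P=np.array([.4602,.2142,.2308])
for q in(P,P+[0,0,.013]+.05*j,P+[0,0,.013]-.05*j,np.array([.4675,.2105,.162])):
    print(q,s.px(q), (s.px(q)-[190,220])*4)
"
```

```text
[0.4602 0.2142 0.2308] [[248.2144 259.0529]] [[232.8575 156.2118]]
[0.4668 0.2638 0.2438] [[237.1409 274.1961]] [[188.5636 216.7845]]
[0.4536 0.1646 0.2438] [[258.3254 237.5414]] [[273.3015  70.1657]]
[0.4675 0.2105 0.162 ] [[245.2045 276.9606]] [[220.818  227.8425]]
```

```bash
python3 -c "
from h import *
s=V('side1.npz');cv2.imwrite('pics/side1f.png',cv2.resize(s.p[100:340,130:390,::-1],None,fx=3,fy=2.5))"
```

```text
(no output)
```

View pics/side1f.png

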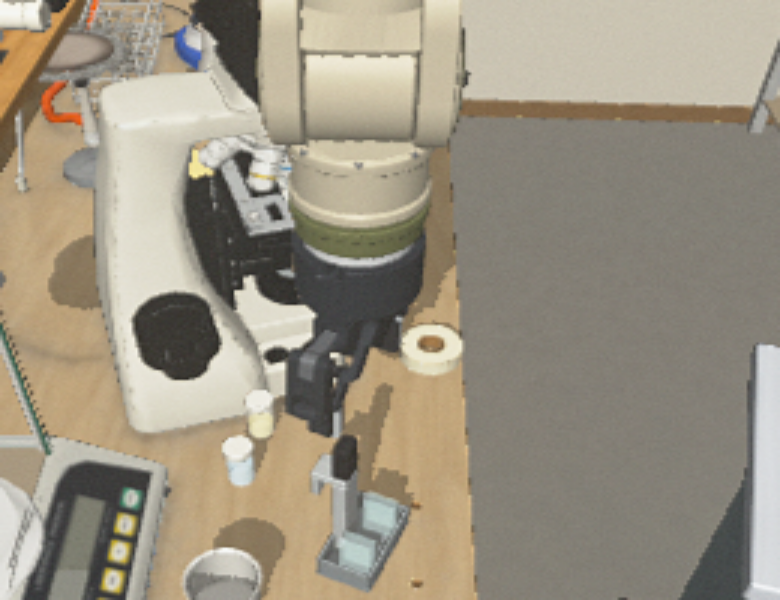

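The view matches the expected geometry: the near fingertip sits at about (237,270) and the tab top at about (245,276). Next I descend over the tab.

```bash
python3 -m crank '{"fingers":[0,0,0,0,0,0,0,0,0],"translation":[[0,-0.28,0.77],[0,0,0],[1.2,0,0],[2.2,0,0],[2.4,0,0],[2.4,0,0],[1.6,0,0],[0.8,0,0],[0,0,0]],"turn":[0,0,0,0,0,0,0,0,0]}'
python3 -c "
from h import *
go([.4675,.2105,.125],82.4)
from station import arm
n='side'
p,d=arm.grab_frame(n);c=arm.camera_params(n);np.savez(n+'2.npz',p=p,d=d,K=c['K'],E=c['extrinsics'])
cv2.imwrite('pics/side2.png',cv2.resize(p[220:350,190:300,::-1],None,fx=5,fy=4.6,interpolation=cv2.INTER_CUBIC))
"
```

```text
t: 2.28
tool_pos: [0.4664, 0.2105, 0.1235]
orientation: [0.104, 1.572, -0.106]
force: [-0.6, -1.7, 0.7]
opening: 0.0852
t 2.2833 pos [0.4664 0.2105 0.1235] jaw 82.35506979565348 down [-0.0035 -0.0009 -1.    ] F [-0.5813 -1.6701  0.6649] open 0.08518996229638116 q1,6 [0.2669 0.4003]
 turn about tool x: -0.0007841799994407818  delta cm in tool now: [-0.1538  0.0166  0.1051]
```

View pics/side2.png

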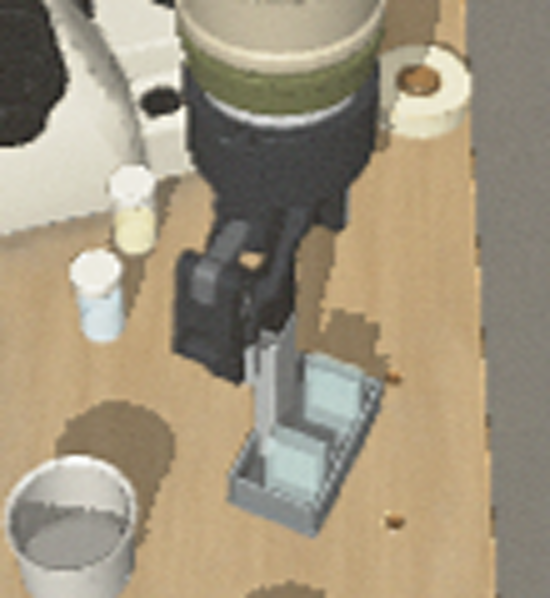

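The fingers straddle the tab, the near one at crop (210,310). I'll come up 2 mm and close with 48 N.

```bash
python3 -m crank '{"fingers":[0,0.4,1,1,1,1,1,1,1,1],"translation":[[-0.2,0,0.08],[0,0,0],[0,0,0],[0,0,0],[0,0,0],[0,0,0],[0,0,0],[0,0,0],[0,0,0],[0,0,0]],"turn":[0,0,0,0,0,0,0,0,0,0]}' 48
python3 -c "
from h import *
go([.4675,.2105,.125],82.4)"
```

```text
t: 3.17
tool_pos: [0.4688, 0.211, 0.1276]
orientation: [0.105, 1.568, -0.104]
force: [1.3, 1.2, 2.5]
opening: 0.0195
t 3.1667 pos [0.4688 0.211  0.1276] jaw 82.39688131183867 down [ 0.0008  0.0006 -1.    ] F [1.2721 1.2254 2.5131] open 0.01946860796795152 q1,6 [0.2665 0.3992]
 turn about tool x: -5.443137675829067e-05  delta cm in tool now: [ 0.2613 -0.0659 -0.1212]
```

Gripped at an opening of 19.5 mm. Now I lift 12 cm.

```bash
python3 -m crank '{"fingers":[1,1,1,1,1,1,1,1,1,1],"translation":[[-0.4,0,0],[-0.8,0,0],[-1.4,0,0],[-1.8,0,0],[-2,0,0],[-2,0,0],[-1.8,0,0],[-1.2,0,0],[-0.6,0,0],[0,0,0]],"turn":[0,0,0,0,0,0,0,0,0,0]}'
python3 -c "
from h import *
go([.345,.155,.2476],82.4)
from station import arm
n='side'
p,d=arm.grab_frame(n);c=arm.camera_params(n);np.savez(n+'3.npz',p=p,d=d,K=c['K'],E=c['extrinsics'])
cv2.imwrite('pics/side3.png',cv2.resize(p[180:330,190:300,::-1],None,fx=5,fy=4,interpolation=cv2.INTER_CUBIC))
"
```

```text
t: 4.0
tool_pos: [0.469, 0.2108, 0.2488]
orientation: [0.105, 1.566, -0.104]
force: [1.0, -0.4, -3.0]
opening: 0.019
t 4.0 pos [0.469  0.2108 0.2488] jaw 82.38848203423291 down [ 0.0021  0.0005 -1.    ] F [ 1.0317 -0.3947 -2.9671] open 0.0189646566556758 q1,6 [0.2663 0.3991]
 turn about tool x: -0.0002010264257678518  delta cm in tool now: [  0.0893  -7.1753 -11.5494]
```

View pics/side3.png

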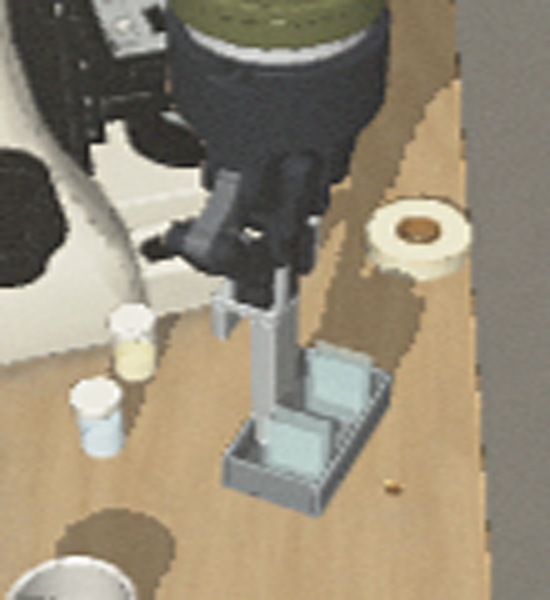

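Carrier upright and hanging (tray about (300,440) in the crop), weight about 3 N. Retracting to r = 0.378 m before passing the microscope.

```bash
python3 -m crank '{"fingers":[1,1,1,1,1,1,1,1,1,1],"translation":[[0,-0.35,-0.55],[0,-0.7,-1.2],[0,-0.9,-1.5],[0,-1,-1.6],[0,-1,-1.6],[0,-1,-1.6],[0,-0.9,-1.5],[0,-0.8,-1.2],[0,-0.5,-0.8],[0,0,0]],"turn":[0,0,0,0,0,0,0,0,0,0]}'
python3 -c "
from h import *
go([.378,-.01,.2476],82.4)"
```

```text
t: 4.88
tool_pos: [0.342, 0.1544, 0.2465]
orientation: [0.104, 1.571, -0.105]
force: [-0.5, 0.6, -3.0]
opening: 0.0195
t 4.8833 pos [0.342  0.1544 0.2465] jaw 82.37440619614054 down [-0.0025 -0.0006 -1.    ] F [-0.5185  0.5833 -3.0084] open 0.01954105860165851 q1,6 [0.2093 0.3424]
 turn about tool x: -0.0004466961454572958  delta cm in tool now: [ -0.1089 -15.8188   5.7534]
```

```bash
python3 -m crank '{"fingers":[1,1,1,1,1,1,1,1,1,1],"translation":[[0,-0.7,0.25],[0,-1.4,0.5],[0,-2,0.7],[0,-2.2,0.8],[0,-2.2,0.8],[0,-2.2,0.8],[0,-2.1,0.8],[0,-1.7,0.6],[0,-1,0.4],[0,-0.3,0.1]],"turn":[0,0,0,0,0,0,0,0,0,0]}'
python3 -c "
from h import *
go([.33,-.19,.2476],53.8)"
```

```text
t: 5.72
tool_pos: [0.382, -0.0112, 0.247]
orientation: [0.106, 1.568, -0.107]
force: [-0.0, 0.1, -2.4]
opening: 0.0192
t 5.7167 pos [ 0.382  -0.0112  0.247 ] jaw 82.23823043602496 down [ 0.0003 -0.0006 -1.    ] F [-0.0402  0.0558 -2.3558] open 0.019214468098409213 q1,6 [-0.2398 -0.1043]
 turn about tool x: 0.49634075454949833  delta cm in tool now: [ -0.0545 -18.4198  -2.7343]
```

```bash
python3 -m crank '{"fingers":[1,1,1,1,1,1,1,1,1,1,1],"translation":[[0,-0.7,-0.1],[0,-1.4,-0.2],[0,-2,-0.3],[0,-2.2,-0.35],[0,-2.2,-0.35],[0,-2.2,-0.35],[0,-2.2,-0.35],[0,-2.1,-0.3],[0,-1.8,-0.25],[0,-1.1,-0.15],[0,-0.5,0]],"turn":[0,0,0,0,0,0,0,0,0,0,0]}'
python3 -m crank '{"fingers":[1,1,1,1,1,1,1,1,1,1],"translation":[[0,0,0],[0,0,0],[0,0,0],[0,0,0],[0,0,0],[0,0,0],[0,0,0],[0,0,0],[0,0,0],[0,0,0]],"turn":[0.03,0.06,0.06,0.065,0.065,0.065,0.06,0.06,0.03,0]}'
python3 -c "
from h import *
from station import arm
n=np.array([np.cos(np.radians(-36.2)),np.sin(np.radians(-36.2)),0])
go(np.array([.5683,-.330,.26])-.068*n,53.8)"
```

```text
t: 6.63
tool_pos: [0.3292, -0.1889, 0.2472]
orientation: [0.105, 1.568, -0.105]
force: [-0.6, 0.4, -2.7]
opening: 0.0196
t: 7.47
tool_pos: [0.3296, -0.1872, 0.2472]
orientation: [0.491, 1.515, -0.491]
force: [0.1, -0.9, -1.7]
opening: 0.0194
t 7.4667 pos [ 0.3296 -0.1872  0.2472] jaw 54.07080627519659 down [-0.      0.0005 -1.    ] F [ 0.0777 -0.8751 -1.6576] open 0.019422179407204077 q1,6 [-0.7294 -0.1023]
 turn about tool x: 0.004726461137242371  delta cm in tool now: [-1.288   2.4721 20.9059]
```

```bash
python3 -m crank '{"fingers":[1,1,1,1,1,1,1,1,1,1,1,1],"translation":[[-0.3,0.08,0.7],[-0.4,0.16,1.4],[-0.3,0.24,2],[-0.3,0.27,2.2],[0,0.27,2.2],[0,0.27,2.2],[0,0.27,2.2],[0,0.27,2.2],[0,0.24,2.1],[0,0.24,1.9],[0,0.16,1.3],[0,0,0.5]],"turn":[0,0,0,0,0,0,0,0,0,0,0,0.005]}'
python3 -c "
from h import *
from station import arm
n=np.array([np.cos(np.radians(-36.2)),np.sin(np.radians(-36.2)),0])
go(np.array([.5683,-.330,.26])-.068*n,53.8)
for n in('side','top'):
    p,d=arm.grab_frame(n);c=arm.camera_params(n);np.savez(n+'4.npz',p=p,d=d,K=c['K'],E=c['extrinsics'])
    x,y,w,h=(210,80,110,90) if n=='side' else (290,110,130,100)
    im=cv2.resize(p[y:y+h,x:x+w,::-1],None,fx=6,fy=6,interpolation=cv2.INTER_CUBIC)
    for i in range(0,w,10): cv2.putText(im,str(x+i),(i*6,8),0,.3,(0,0,255))
    for i in range(0,h,10): cv2.putText(im,str(y+i),(0,i*6+4),0,.3,(0,0,255))
    cv2.imwrite('pics/'+n+'4.png',im)
"
```

```text
t: 8.47
tool_pos: [0.5153, -0.2914, 0.2593]
orientation: [0.495, 1.513, -0.494]
force: [-0.0, -0.4, -2.9]
opening: 0.0194
t 8.4667 pos [ 0.5153 -0.2914  0.2593] jaw 53.82604730015039 down [ 0.0003  0.0002 -1.    ] F [-0.0388 -0.4023 -2.8523] open 0.01939073928386011 q1,6 [-0.6504 -0.0191]
 turn about tool x: 0.0004546111488796132  delta cm in tool now: [-0.0683  0.0185 -0.2435]
```

View pics/side4.png

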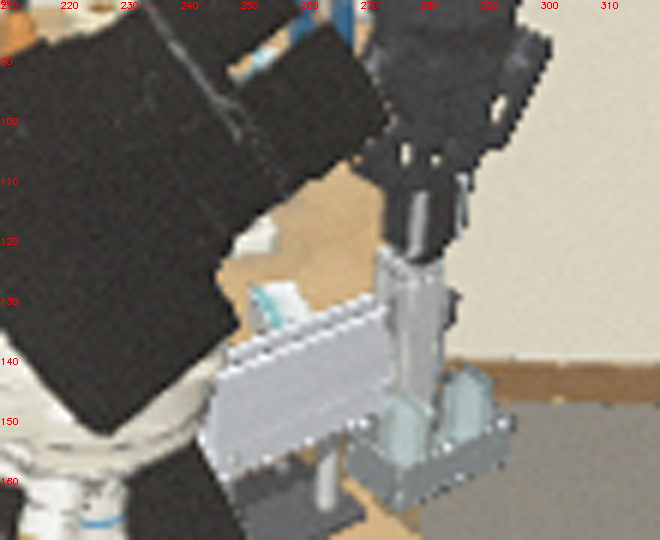

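View pics/top4.png

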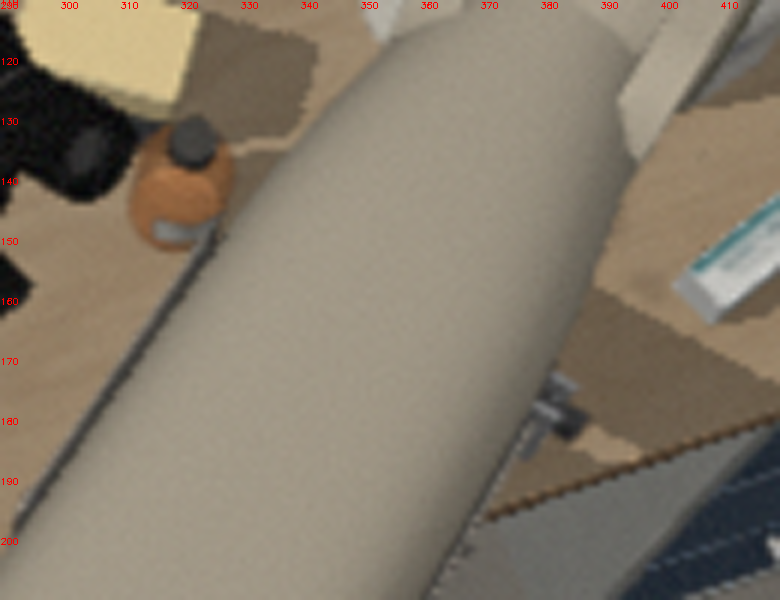

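The top view is hidden by the forearm. The side view shows the held carrier clearly, with the tray at (270–294, 150–163) and the stem at (275–283, 122–150). I'll use the side depth for the carrier-to-rail offset.

```bash
python3 - <<'E'
from h import *
s=V("side4.npz");c=s.cloud()
yaw=np.radians(-36.2);n=np.array([np.cos(yaw),np.sin(yaw),0]);d=np.array([-n[1],n[0],0]);O=np.array([.5683,-.330,.175])
T=np.array([.5153,-.2914,.2593])
print("TCP in rail",(T-O)@n,(T-O)@d)
v0,u0=100,240
P=c[100:175,262:305].reshape(-1,3);col=s.p[100:175,262:305].reshape(-1,3).astype(int)
ok=(P[:,2]>.1)&(P[:,0]<.62)&(P[:,0]>.4);P=P[ok]
X=(P-O)@n;Y=(P-O)@d;Z=P[:,2]
tb=T[2]-.1276; print("pred underside",tb)
m=(Z>tb+.019)&(Z<tb+.0305)&(X<-.02);Q=np.c_[X,Y][m]
print("tray rim",m.sum(),Q.min(0),Q.max(0),cv2.minAreaRect((Q*1000).astype(np.float32)))
m=(Z>tb+.055)&(Z<tb+.105)&(X<0)
print("stem",m.sum(),np.percentile(X[m],[0,5,25,50,75,95,100]),np.percentile(Y[m],[0,5,25,50,75,95,100]))
m=(Z>tb+.08)&(Z<tb+.125)&(X>(T-O)@n+.005)
print("hook",m.sum(),np.percentile(X[m],[0,10,50,90,100]),np.percentile(Y[m],[0,5,50,95,100]),np.percentile(Z[m]-tb,[0,5,95,100]))
# check rail again
P=c[115:165,235:275].reshape(-1,3);X=(P-O)@n;Z=P[:,2];Y=(P-O)@d
m=(Z>.11)&(Z<.17)&(abs(X)<.006);print("face X",m.sum(),np.median(X[m]), "slope",np.polyfit(Y[m],X[m],1))
m=(Z>.172)&(Z<.18)&(X<.012);print("lip top z",m.sum(),np.median(Z[m]))
E
```

```text
TCP in rail -0.06556627531375067 -0.00015343233510529963
pred underside 0.13169999999999998
tray rim 137 [-0.109  -0.0404] [-0.0584  0.0416] ((-82.74118041992188, 0.935302734375), (50.255218505859375, 81.87608337402344), 1.7822108268737793)
stem 139 [-0.1002 -0.0867 -0.0717 -0.0702 -0.0666 -0.0472 -0.043 ] [-0.025  -0.0104 -0.0026  0.0067  0.0109  0.0149  0.0298]
hook 37 [-0.059  -0.056  -0.0478 -0.0431 -0.0407] [0.0019 0.0025 0.0101 0.0129 0.0147] [0.0882 0.0907 0.1215 0.1218]
face X 442 0.00019081301368375456 slope [0.0009 0.0001]
lip top z 70 0.17579198959812575
```

The carrier's tab axis matches the TCP in rail x to about 1 mm (stem, tray and hook estimates −65.7, −66 and −64.5 against a TCP of −65.6 mm). It is square to the rail. I'll move over the channel at y = −34 mm, with the tongue still about 40 mm above the lip.

```bash
cat >> h.py <<'E'
def rail():
    from station import arm
    st=arm.read_state();R=Ro.from_rotvec(st["orientation"]).as_matrix();p=st["tool_pos"]
    yaw=np.radians(-36.2);n=np.array([np.cos(yaw),np.sin(yaw),0]);d=np.array([-n[1],n[0],0]);O=np.array([.5683,-.330,.175])
    f=st["force"]
    print("t %.2f axisX %.1f Y %.1f bridge_over_lip %.1f mm  jaw %.2f tilt %s F(x,y,z) %.1f %.1f %.1f open %.4f"%(st["t"],(p-O)@n*1e3,(p-O)@d*1e3,(p[2]-.0176-.175)*1e3,np.degrees(np.arctan2(R[1,1],R[0,1])),R[:2,0],f@n,f@d,f[2],st["opening"]))
E
python3 -m crank '{"fingers":[1,1,1,1,1,1,1],"translation":[[0,-0.3,0.5],[0,-0.6,1],[0,-0.7,1.2],[0,-0.7,1.2],[0,-0.6,1],[0,-0.4,0.6],[0,-0.1,0.2]],"turn":[0,0,0,0,0,0,0]}'
python3 -m crank '{"fingers":[1,1],"translation":[[0,0,0],[0,0,0]],"turn":[0,0]}'
python3 -c "
from h import *
rail()"
```

```text
t: 9.15
tool_pos: [0.5387, -0.3527, 0.2603]
orientation: [0.496, 1.513, -0.496]
force: [0.3, 0.3, -2.6]
opening: 0.0191
t: 9.32
tool_pos: [0.5385, -0.3513, 0.2604]
orientation: [0.496, 1.514, -0.495]
force: [0.5, -0.3, -2.1]
opening: 0.0196
t 9.32 axisX -11.4 Y -34.8 bridge_over_lip 67.8 mm  jaw 53.74 tilt [-0.0003  0.0006] F(x,y,z) 0.6 0.0 -2.1 open 0.0196
```

```bash
python3 -m crank '{"fingers":[1,1],"translation":[[0,0,0.27],[0,0,0]],"turn":[0,0]}'>/dev/null
python3 -c "
from h import *
rail()"
python3 -m crank '{"fingers":[1,1,1,1],"translation":[[1,0,0],[1.2,0,0],[0.8,0,0],[0,0,0]],"turn":[0,0,0,0]}'>/dev/null
python3 -c "
from h import *
from station import arm
rail()
for n in('side',):
    p,d=arm.grab_frame(n);c=arm.camera_params(n);np.savez(n+'5.npz',p=p,d=d,K=c['K'],E=c['extrinsics'])
    x,y,w,h=(230,80,90,90)
    im=cv2.resize(p[y:y+h,x:x+w,::-1],None,fx=6,fy=6,interpolation=cv2.INTER_CUBIC)
    cv2.imwrite('pics/'+n+'5.png',im)
rail()
"
```

```text
t 9.48 axisX -8.2 Y -34.5 bridge_over_lip 67.9 mm  jaw 53.77 tilt [ 0.0004 -0.0001] F(x,y,z) 0.9 0.5 -2.4 open 0.0191
t 9.82 axisX -9.6 Y -34.6 bridge_over_lip 34.9 mm  jaw 53.76 tilt [-0.0033  0.0029] F(x,y,z) -0.8 -0.8 -3.1 open 0.0197
t 9.87 axisX -9.2 Y -34.7 bridge_over_lip 36.0 mm  jaw 53.75 tilt [-0.0024  0.0021] F(x,y,z) -0.4 0.4 -3.0 open 0.0196
```

View pics/side5.png

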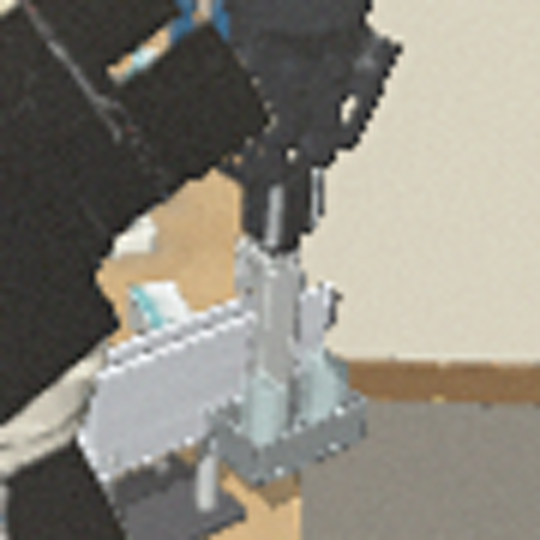

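The hook is above the lip, with the stem in front of the plate (crop (275,320)). I'll check the stem-to-face gap in depth before lowering.

```bash
python3 - <<'E'
from h import *
s=V("side5.npz");c=s.cloud()
yaw=np.radians(-36.2);n=np.array([np.cos(yaw),np.sin(yaw),0]);d=np.array([-n[1],n[0],0]);O=np.array([.5683,-.330,.175])
P=c[100:170,240:300].reshape(-1,3);X=(P-O)@n*1e3;Y=(P-O)@d*1e3;Z=P[:,2]*1e3
tb=175+36-110
m=(Z>tb+45)&(Z<tb+100)&(abs(Y+34)<9)&(X>-30)&(X<5);print("stem front X",m.sum(),np.percentile(X[m],[10,25,50,75,90]))
m=(Z>tb+19)&(Z<tb+30.5)&(X<-2)&(X>-70)&(abs(Y+34)<50);Q=np.c_[X,Y][m].astype(np.float32);print("tray",m.sum(),np.percentile(Q,[1,99],axis=0),cv2.minAreaRect(Q))
m=(Z>115)&(Z<168)&(abs(X)<5)&(Y>-10);print("face",np.median(X[m]))
E
```

```text
stem front X 62 [-17.5312 -16.7283 -15.2986 -14.2028 -12.0317]
tray 136 [[-51.6789 -71.8132]
 [ -3.0022   8.0386]] ((-26.629100799560547, -30.058563232421875), (51.25870895385742, 86.3322525024414), 1.7619200944900513)
face -0.03952890594335988
```

Stem front −15.3 mm puts the axis at about −9.3, agreeing with the TCP; the target is −8.75 ± 2.7. Lowering in small steps.

```bash
for i in 1; do python3 -m crank '{"fingers":[1,1,1,1],"translation":[[0.5,0,0.05],[0.5,0,0],[0.4,0,0],[0,0,0]],"turn":[0,0,0,0]}'>/dev/null; done
python3 -c "
from h import *
rail()"
```

```text
t 10.20 axisX -8.0 Y -34.8 bridge_over_lip 22.7 mm  jaw 53.74 tilt [-0.001  0.001] F(x,y,z) 0.5 0.3 -3.0 open 0.0191
```

```bash
python3 -m crank '{"fingers":[1,1,1,1],"translation":[[0.3,0,0],[0.3,0,0],[0,0,0],[0,0,0]],"turn":[0,0,0,0]}'>/dev/null
python3 -c "
from h import *
rail()"
python3 -m crank '{"fingers":[1,1,1],"translation":[[0.3,0,0],[0.1,0,0],[0,0,0]],"turn":[0,0,0]}'>/dev/null
python3 -c "
from h import *
rail()"
```

```text
t 10.53 axisX -7.7 Y -34.9 bridge_over_lip 17.5 mm  jaw 53.74 tilt [-0.0002  0.0003] F(x,y,z) 0.1 0.3 -1.8 open 0.0192
t 10.78 axisX -7.8 Y -34.9 bridge_over_lip 13.3 mm  jaw 53.74 tilt [-0.0004  0.0004] F(x,y,z) -0.2 -0.7 -2.1 open 0.0195
```

```bash
python3 -m crank '{"fingers":[1,1,1],"translation":[[0.15,0,-0.07],[0.1,0,0],[0,0,0]],"turn":[0,0,0]}'>/dev/null
python3 -c "
from h import *
rail()"
python3 -m crank '{"fingers":[1,1,1],"translation":[[0.15,0,0],[0,0,0],[0,0,0]],"turn":[0,0,0]}'>/dev/null
python3 -c "
from h import *
rail()"
```

```text
t 11.03 axisX -8.5 Y -34.9 bridge_over_lip 10.9 mm  jaw 53.74 tilt [-0.0003  0.0004] F(x,y,z) -0.4 -0.5 -2.7 open 0.0190
t 11.28 axisX -8.2 Y -34.9 bridge_over_lip 10.0 mm  jaw 53.75 tilt [ 0.0005 -0.0002] F(x,y,z) -0.6 0.4 -0.1 open 0.0193
```

Contact at bridge ≈ 10 mm, exactly as specified. Pressing a little more.

```bash
python3 -m crank '{"fingers":[1,1,1],"translation":[[0.15,0,0],[0,0,0],[0,0,0]],"turn":[0,0,0]}'>/dev/null
python3 -c "
from h import *
rail()"
python3 -m crank '{"fingers":[1,1,1],"translation":[[0.1,0,0],[0,0,0],[0,0,0]],"turn":[0,0,0]}'>/dev/null
python3 -c "
from h import *
rail()"
```

```text
t 11.53 axisX -8.2 Y -34.9 bridge_over_lip 8.9 mm  jaw 53.75 tilt [ 0.0008 -0.0005] F(x,y,z) -1.4 1.0 2.9 open 0.0194
t 11.78 axisX -8.2 Y -34.9 bridge_over_lip 7.5 mm  jaw 53.74 tilt [ 0.0006 -0.0003] F(x,y,z) -1.5 -0.1 3.3 open 0.0195
```

Light pressing, about 6 N. Sliding along +y in small steps.

```bash
python3 -m crank '{"fingers":[1,1,1,1],"translation":[[0,0.15,0],[0,0.2,0],[0,0.15,0],[0,0,0]],"turn":[0,0,0,0]}'>/dev/null
python3 -c "
from h import *
rail()"
python3 -m crank '{"fingers":[1,1,1],"translation":[[0,0.2,0],[0,0.2,0],[0,0,0]],"turn":[0,0,0]}'>/dev/null
python3 -c "
from h import *
rail()"
```

```text
t 12.12 axisX -7.7 Y -30.1 bridge_over_lip 7.5 mm  jaw 53.73 tilt [ 0.0006 -0.0014] F(x,y,z) 0.8 -3.2 4.3 open 0.0193
t 12.37 axisX -8.1 Y -25.6 bridge_over_lip 7.3 mm  jaw 53.76 tilt [ 0.0005 -0.0002] F(x,y,z) 1.3 -4.0 3.5 open 0.0191
```

```bash
python3 -m crank '{"fingers":[1,1,1],"translation":[[0,0.2,0],[0,0.2,0],[0,0,0]],"turn":[0,0,0]}'>/dev/null
python3 -c "
from h import *
rail()"
python3 -m crank '{"fingers":[1,1,1],"translation":[[0,0.2,0],[0,0.2,0],[0,0,0]],"turn":[0,0,0]}'>/dev/null
python3 -c "
from h import *
rail()"
```

```text
t 12.62 axisX -8.3 Y -21.3 bridge_over_lip 7.2 mm  jaw 53.77 tilt [0.0003 0.0004] F(x,y,z) 0.4 -2.2 4.0 open 0.0192
t 12.87 axisX -9.2 Y -16.5 bridge_over_lip 6.1 mm  jaw 53.80 tilt [-0.0005  0.0034] F(x,y,z) 0.4 1.0 -1.6 open 0.0192
```

The upward force vanished at y ≈ −16.5 mm, so the tongue is in the notch. I'll confirm by nudging on for the notch end.

```bash
python3 -m crank '{"fingers":[1,1,1],"translation":[[0,0.12,0.05],[0,0,0],[0,0,0]],"turn":[0,0,0]}'>/dev/null
python3 -c "
from h import *
rail()"
python3 -m crank '{"fingers":[1,1,1],"translation":[[0,0.12,0],[0,0,0],[0,0,0]],"turn":[0,0,0]}'>/dev/null
python3 -c "
from h import *
rail()"
```

```text
t 13.12 axisX -8.5 Y -16.0 bridge_over_lip 6.0 mm  jaw 53.78 tilt [-0.0013  0.0021] F(x,y,z) 0.5 0.5 -2.3 open 0.0190
t 13.37 axisX -7.9 Y -15.3 bridge_over_lip 7.0 mm  jaw 53.75 tilt [-0.0001  0.0004] F(x,y,z) -0.2 -0.0 -2.0 open 0.0193
```

```bash
python3 -m crank '{"fingers":[1,1,1],"translation":[[0.1,0,-0.05],[0.1,0,0],[0,0,0]],"turn":[0,0,0]}'>/dev/null
python3 -c "
from h import *
rail()"
python3 -m crank '{"fingers":[1,1,1],"translation":[[0.1,0,0],[0,0,0],[0,0,0]],"turn":[0,0,0]}'>/dev/null
python3 -c "
from h import *
rail()"
```

```text
t 13.62 axisX -8.5 Y -15.5 bridge_over_lip 4.9 mm  jaw 53.74 tilt [-0.0002  0.0003] F(x,y,z) -0.1 0.8 -1.1 open 0.0193
t 13.87 axisX -8.3 Y -15.5 bridge_over_lip 4.1 mm  jaw 53.74 tilt [-0.      0.0002] F(x,y,z) -0.6 -0.1 -2.1 open 0.0195
```

```bash
python3 -m crank '{"fingers":[1,1,1],"translation":[[0.1,0,0],[0,0,0],[0,0,0]],"turn":[0,0,0]}'>/dev/null
python3 -c "
from h import *
rail()"
python3 -m crank '{"fingers":[1,1,1],"translation":[[0.05,0,0],[0,0,0],[0,0,0]],"turn":[0,0,0]}'>/dev/null
python3 -c "
from h import *
rail()"
```

```text
t 14.12 axisX -8.3 Y -15.5 bridge_over_lip 3.1 mm  jaw 53.75 tilt [-0.      0.0001] F(x,y,z) 0.5 0.5 -3.2 open 0.0197
t 14.37 axisX -8.3 Y -15.5 bridge_over_lip 3.0 mm  jaw 53.74 tilt [ 0.0004 -0.0002] F(x,y,z) -0.6 0.1 -0.5 open 0.0195
```

Contact again at 3.0 mm, so the tongue is on the notch bottom. I'll settle slightly.

```bash
python3 -m crank '{"fingers":[1,1,1],"translation":[[0.05,0,0],[0,0,0],[0,0,0]],"turn":[0,0,0]}'>/dev/null
python3 -c "
from h import *
from station import arm
rail()
n='side'
p,d=arm.grab_frame(n);c=arm.camera_params(n);np.savez(n+'6.npz',p=p,d=d,K=c['K'],E=c['extrinsics'])
im=cv2.resize(p[80:170,230:320,::-1],None,fx=6,fy=6,interpolation=cv2.INTER_CUBIC)
cv2.imwrite('pics/'+n+'6.png',im)
rail()"
```

```text
t 14.62 axisX -8.3 Y -15.5 bridge_over_lip 2.7 mm  jaw 53.74 tilt [ 0.0005 -0.0003] F(x,y,z) -1.7 0.8 2.9 open 0.0193
t 14.67 axisX -8.3 Y -15.5 bridge_over_lip 2.7 mm  jaw 53.75 tilt [ 0.0005 -0.0003] F(x,y,z) -2.8 0.2 2.5 open 0.0191
```

View pics/side6.png

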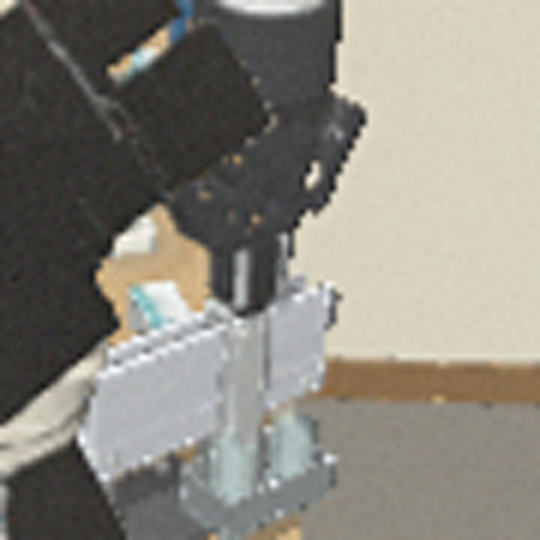

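The hook is over the lip and the bridge is down on it (crop (235,310)), seated with about 5 N. I'll ease off slightly, open gradually and check.

```bash
python3 -m crank '{"fingers":[1,1,0.7,0.6,0.5,0.5,0.5,0.5],"translation":[[-0.03,0,0],[0,0,0],[0,0,0],[0,0,0],[0,0,0],[0,0,0],[0,0,0],[0,0,0]],"turn":[0,0,0,0,0,0,0,0]}' 20
python3 -c "
from h import *
from station import arm
rail()
n='side'
p,d=arm.grab_frame(n);c=arm.camera_params(n);np.savez(n+'7.npz',p=p,d=d,K=c['K'],E=c['extrinsics'])
im=cv2.resize(p[80:170,230:320,::-1],None,fx=6,fy=6,interpolation=cv2.INTER_CUBIC)
cv2.imwrite('pics/'+n+'7.png',im)
rail()"
```

```text
t: 15.33
tool_pos: [0.5524, -0.3376, 0.1949]
orientation: [0.496, 1.514, -0.495]
force: [-0.2, -0.4, -0.6]
opening: 0.0429
t 15.33 axisX -8.3 Y -15.5 bridge_over_lip 2.3 mm  jaw 53.74 tilt [-0.0001  0.0002] F(x,y,z) 0.1 -0.4 -0.6 open 0.0429
t 15.38 axisX -8.3 Y -15.5 bridge_over_lip 2.3 mm  jaw 53.74 tilt [-0.      0.0001] F(x,y,z) 0.7 0.1 0.9 open 0.0428
```

View pics/side7.png

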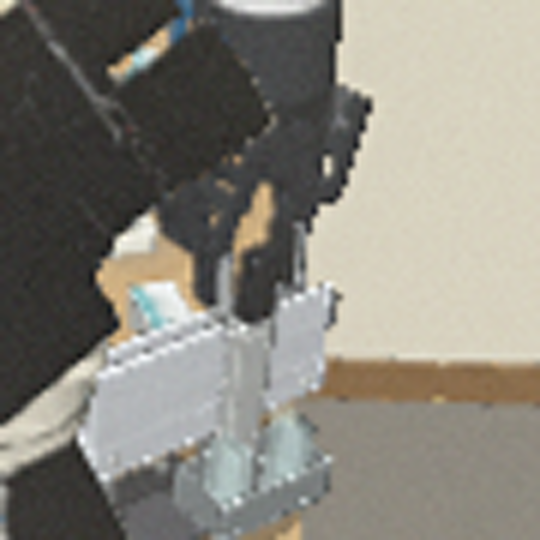

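Released, and the carrier hangs on the rail with a slight settling lean. Withdrawing straight up.

```bash
python3 -m crank '{"fingers":[0.5,0.4,0.4,0.4,0.4,0.4,0.4,0.4,0.4,0.4],"translation":[[-0.3,0,0],[-0.8,0,0],[-1.2,0,0],[-1.6,0,0],[-2,0,0],[-2,0,0],[-1.6,0,0],[-1,0,0],[-0.5,0,0],[0,0,0]],"turn":[0,0,0,0,0,0,0,0,0,0]}'
python3 -m crank '{"fingers":[0.4,0.4,0.4,0.4,0.4,0.4,0.4,0.4,0.4,0.4],"translation":[[0,0,-0.5],[0,0,-1.2],[0,0,-2],[0,0,-2],[0,0,-2],[0,0,-2],[0,0,-2],[0,0,-1.6],[0,0,-1],[0,0,0]],"turn":[0,0,0,0,0,0,0,0,0,0]}'
python3 - <<'E'
from h import *
from station import arm
rail()
for n in('side','top'):
    p,d=arm.grab_frame(n);c=arm.camera_params(n);np.savez(n+'8.npz',p=p,d=d,K=c['K'],E=c['extrinsics'])
    x,y,w,h=(230,80,90,90) if n=='side' else (300,110,120,90)
    cv2.imwrite('pics/'+n+'8.png',cv2.resize(p[y:y+h,x:x+w,::-1],None,fx=6,fy=6,interpolation=cv2.INTER_CUBIC))
yaw=np.radians(-36.2);n=np.array([np.cos(yaw),np.sin(yaw),0]);d=np.array([-n[1],n[0],0]);O=np.array([.5683,-.330,.175])
for f,b in(("side8.npz",(240,100,65,75)),):
    s=V(f);c=s.cloud();x,y,w,h=b;P=c[y:y+h,x:x+w].reshape(-1,3);X=(P-O)@n*1e3;Y=(P-O)@d*1e3;Z=P[:,2]*1e3
    for lo,hi in((115,130),(130,145),(145,160),(160,178),(188,200),(200,215),(215,228),(228,245)):
        m=(Z>lo)&(Z<hi)&(abs(Y+15)<9)&(X>-40)&(X<30);
        if m.sum(): print(lo,m.sum(),np.median(X[m]),np.median(Y[m]))
    m=(Z>175)&(X>-30)&(X<30)&(abs(Y+15)<15);print("top z",np.sort(Z[m])[-6:])
    m=(Z>85)&(Z<99)&(X>-60)&(X<3)&(abs(Y+15)<48);Q=np.c_[X,Y][m].astype(np.float32);print("rim",m.sum(),cv2.minAreaRect(Q),np.median(Z[m]))
E
```

```text
t: 16.22
tool_pos: [0.5529, -0.338, 0.3071]
orientation: [0.494, 1.51, -0.496]
force: [0.2, -0.5, -0.0]
opening: 0.0514
t: 17.05
tool_pos: [0.4354, -0.2515, 0.3049]
orientation: [0.496, 1.515, -0.495]
force: [-0.4, 0.4, -0.3]
opening: 0.0511
t 17.05 axisX -153.6 Y -15.2 bridge_over_lip 112.3 mm  jaw 53.75 tilt [-0.0011  0.001 ] F(x,y,z) -0.6 0.1 -0.3 open 0.0511
115 12 -13.25085579102619 -15.40935048136544
130 11 -14.151007500179594 -15.230328340381787
145 13 -15.899096224117947 -14.39449595353944
160 30 -14.990101872111342 -13.119674905367441
188 18 -18.452876625803533 -12.333126076419429
200 20 -20.51970600697481 -11.143513969709716
215 11 -22.301483697373577 -14.177908623782209
228 13 -17.516944777782857 -14.526963277990564
top z [230.9097 231.1692 231.1801 232.4015 232.4611 232.6342]
rim 147 ((-22.82693099975586, -14.218833923339844), (81.4290542602539, 48.41246795654297), 89.63945007324219) 92.01302889277197
```

View pics/side8.png

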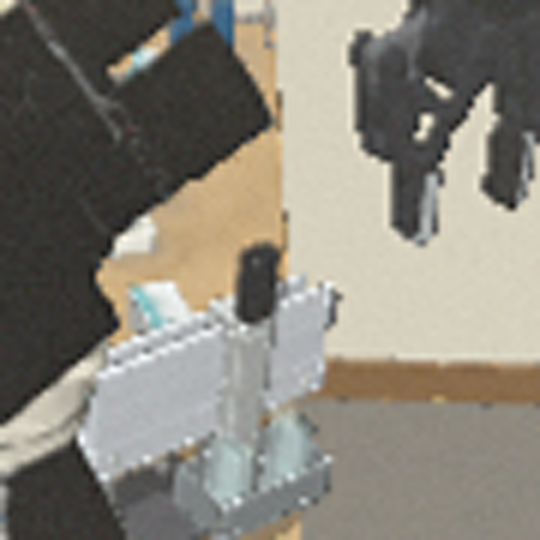

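View pics/top8.png

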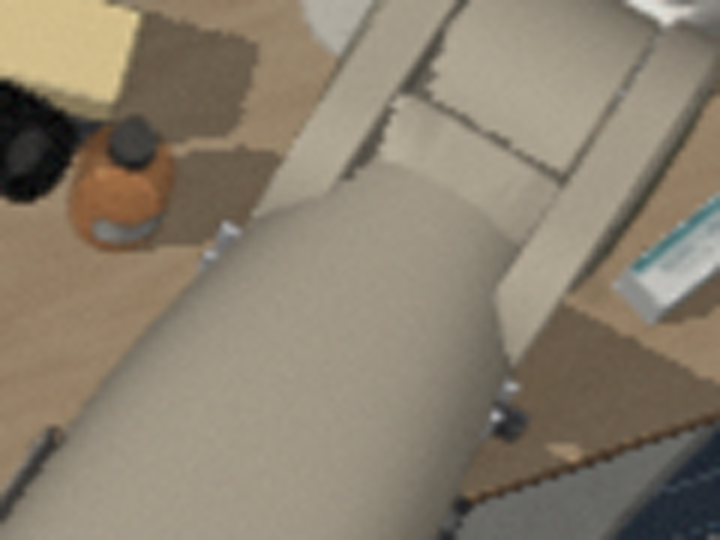

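The carrier hangs with the tab top at z ≈ 0.231 (0.230 expected when home), y ≈ −14 mm, in line with the rail, leaning about 0.05 rad. I'll do a rest check: wait, and compare with a new frame, including the bystanders.

```bash
python3 -m crank '{"fingers":[0.4,0.4,0.4,0.4,0.4,0.4,0.4,0.4,0.4,0.4],"translation":[[0,0,0],[0,0,0],[0,0,0],[0,0,0],[0,0,0],[0,0,0],[0,0,0],[0,0,0],[0,0,0],[0,0,0]],"turn":[0,0,0,0,0,0,0,0,0,0]}'
python3 - <<'E'
from h import *
from station import arm
n='side';p,d=arm.grab_frame(n);c=arm.camera_params(n);np.savez('side9.npz',p=p,d=d,K=c['K'],E=c['extrinsics'])
a=V('side8.npz').p.astype(int);o=V('side0.npz').p.astype(int);b=p.astype(int)
print("carrier region diff vs before",np.abs(a-b)[115:172,255:290].mean(),"noise elsewhere",np.abs(a-b)[200:240,170:240].mean())
for k,(x,y,w,h) in dict(cup=(190,318,30,36),dish=(230,348,32,34),vials=(202,255,22,40),tape=(262,227,24,24)).items(): print(k,np.abs(o-b)[y:y+h,x:x+w].mean())
yaw=np.radians(-36.2);n=np.array([np.cos(yaw),np.sin(yaw),0]);dd=np.array([-n[1],n[0],0]);O=np.array([.5683,-.330,.175])
Z=[];X=[]
for f in('side8.npz','side9.npz'):
    P=V(f).cloud()[100:175,240:305].reshape(-1,3);x=(P-O)@n*1e3;y=(P-O)@dd*1e3;z=P[:,2]*1e3
    m=(z>115)&(z<188)&(abs(y+15)<8)&(x<-9)&(x>-30);Z+=list(z[m]);X+=list(x[m])
l=cv2.fitLine(np.c_[Z,X].astype(np.float32),cv2.DIST_HUBER,0,.01,.01).ravel();print("stem tilt rad",l[1]/l[0])
E
```

```text
t: 17.98
tool_pos: [0.4371, -0.253, 0.3051]
orientation: [0.496, 1.513, -0.495]
force: [0.4, -0.1, 0.8]
opening: 0.0511
carrier region diff vs before 1.9864661654135338 noise elsewhere 2.0579761904761904
cup 5.3351851851851855
dish 4.8756127450980395
vials 5.0837121212121215
tape 4.564814814814815
stem tilt rad -0.07969678
```

```bash
python3 - <<'E'
from h import *
o=V('side0.npz').p.astype(np.float32);b=V('side9.npz').p.astype(np.float32)
for k,(x,y,w,h) in dict(cup=(185,313,40,46),dish=(226,344,40,40),vials=(198,250,30,50),tape=(258,223,32,32),ref_balance=(60,270,60,60)).items():
    g=[cv2.cvtColor(i[y:y+h,x:x+w].astype(np.uint8),cv2.COLOR_RGB2GRAY).astype(np.float32) for i in(o,b)]
    print(k,np.round(cv2.phaseCorrelate(*g),2),np.abs(g[0]-g[1]).mean())
from station import arm
print(arm.sign_off())
E
```

```text
Traceback (most recent call last):
ValueError: setting an array element with a sequence. The requested array has an inhomogeneous shape after 1 dimensions. The detected shape was (2,) + inhomogeneous part.
```

```bash
python3 - <<'E'
from h import *
o=V('side0.npz').p;b=V('side9.npz').p
for k,(x,y,w,h) in dict(cup=(185,313,40,46),dish=(226,344,40,40),vials=(198,250,30,50),tape=(258,223,32,32),ref_balance=(60,270,60,60)).items():
    g=[cv2.cvtColor(np.ascontiguousarray(i[y:y+h,x:x+w]),cv2.COLOR_RGB2GRAY).astype(np.float32) for i in(o,b)]
    print(k,cv2.phaseCorrelate(*g),np.abs(g[0]-g[1]).mean())
from station import arm
print(arm.sign_off())
E
```

```text
cup ((0.015203836415722094, 0.053590488933060954), 1.0139657186965148) 5.4119563
dish ((-0.012513030285866478, -0.07099803922654147), 1.0381475856900215) 5.2175
vials ((0.05293450220701068, 0.02908596133417163), 0.9982015603383382) 5.2846665
tape ((-0.05193324172217473, 0.0256640444356524), 1.0064990652026609) 5.006836
ref_balance ((0.02520046342691984, -0.05081543195585425), 0.9974740489323934) 5.0594444
the job is handed in; nothing more can be done
None
```

The carrier is hung on the rail with its tongue in the notch, let go, and the job was handed in at about 18 s of the 61 s allowed. No verdict is reported.

- **Grip and carry:** I gripped the tab with 48 N, lifted it straight up, and carried it past the microscope at about 0.38 m from the base axis.
- **Finding the notch:** The tongue met the bar with the bridge 10 mm over the lip. I pressed with about 6 N and slid it along +y. The upward force vanished at y ≈ −16.5 mm. I did not slide on far enough to feel the notch's end, so the notch was identified by that force drop and by the final height.
- **Seating:** I lowered the carrier until contact returned with the bridge 3.0 mm over the lip, which is the home height. I then released it and withdrew.

**Last checks:**
- **Height:** the tab top was at z ≈ 0.231 m, against 0.230 m expected when home.
- **Position and alignment:** y was about −14 mm and the carrier lay in line with the rail.
- **Lean:** 0.05 to 0.08 rad towards the rail after release (limit 0.15). My two estimates differed slightly.
- **At rest:** two frames about 1 s apart differed only by image noise.
- **Bystanders:** cup, dish, vials and tape shifted less than 0.1 px in the side view. The amber bottle was only seen standing in the top view, not measured for shift.
- **Not checked:** the forearm hid the rail from the top camera, so the final position rests on the side camera and the arm's own readings.

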